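Snap the tube block onto the bench mixer

TASK

Pick up the loose grey tube block and set it, level and square, on the deck of the bench mixer between its corner guides, then push it straight down, gently and without forcing it, until the two spring hooks have both clicked over its foot flange. Let go of it and leave the other things on the bench where they are.

Things in the scene. Friction and masses are not known exactly. Their poses are not given: they have to be found in the camera images.
- tube_block: Loose grey plastic tube block, about 0.16 kg, standing on the table; 44 (x) by 70 (y) by 48 mm high. Origin: centre of its underside; z up. The lowest 12 mm is a foot flange 70 mm long in y; above it the body is 54 mm long, so an 8 mm ledge is left at each y end for the hooks. Six tube wells in its top. The same both ways round (half turn about z).
- block_grip (a point): Grip point in the middle of the tube block, 33 mm above its underside; axes as the block's. The x faces are plain and flush from foot to top, 44 mm apart: grip across x. A good gripping height for the TCP on the standing block; firm grip (80 N) holds it without slipping while pressing.
- mixer: Bench mixer, fixed: white housing 124 (x) by 144 (y) mm. Origin: on the table under the centre of housing, deck and seat; z up; x and y as those of the seated block (hooks at +y and -y). The aluminium deck's height is set anew each time: its black rubber seat pad is 46 to 60 mm above this origin. The setting is not in the pose: find the last millimetres by feel.
- deck_mark (a point): Centre of the housing's top, 38 mm above the table, straight below the seat. Round the seat four corner guides at x = +-26, y = +-24.5 mm rise 19 mm above the seat, 2 mm clear of the block's x faces, and flare out up to 26 mm. Hooks' tops are 24 mm above the seat, their catches 13.5 mm: a caught block has 1.5 mm of play up and down.
- hook_left (a joint): Lean of the black spring hook (16 mm wide) at the mixer's +y end, rad: 0 upright; 0.1 = head pushed outward 2.4 mm. Its slope meets the flange when the block is 17 to 20 mm above the seat. As the flange passes both hooks lean about 0.1 (unequal if off centre), back to 0 at the click. Passing both takes about 6 to 12 N downward; then the pad stops the block hard.
- hook_right (a joint): The same for the hook at the mixer's -y end. Forcing it is not allowed: the contact forces of the block on the mixer, added up (the two hooks' sideways squeeze is part of it), must stay under 32 N, those of the fingers on the mixer under 20 N.
- jar: Bystander: specimen jar with a screw cap, 46 mm wide, 52 mm high; origin at the centre of its underside.
- bottle: Bystander: small bottle, 48 mm wide, 98 mm high; origin at the centre of its underside.
- dish: Bystander: flat closed culture dish, 91 mm wide, 15 mm high; origin at the centre of its underside.
Things that resemble listed ones, but are neither listed nor needed, are in the scene too. There is more than one size of the mixer; the job needs the larger.

How it is judged (in metres and radians):
On the way, in this order (a step that is already met when the one before it is completed fails the run):
1. the tube block is lifted clear of the table (height (world z) of tube_block above 0.03 m), for 0.2 s.
2. the tube block is over the mixer's deck (horizontal distance between tube_block and mixer below 0.012 m and z of tube_block in the frame of mixer below 0.1 m), for 0.1 s.
At the end, for the whole second after the job is handed in: The tube block is at rest and let go on the mixer's seat: centred within 4 mm, square within 0.1 rad, level within 0.05 rad, its underside less than 62.5 mm above the mixer's origin, and both hooks have sprung back upright (below 0.03 rad) over its flange (horizontal distance between tube_block and mixer below 0.004 m and angle between the x axis of tube_block and the x axis of mixer, either way round below 0.1 rad and angle between tube_block's own z axis and vertical below 0.05 rad and z of tube_block in the frame of mixer below 0.0625 m and value of joint each of hook_left, hook_right below 0.03 rad and linear speed of tube_block below 0.01 m/s); the robot touches nothing.
It fails at once if the tube block is pressed on the mixer with more than 32 N (contact force between tube_block and mixer above 32 N).
It fails at once if the gripper presses on the mixer with more than 20 N (contact force between the fingers and mixer above 20 N).
It fails at once if the jar is moved by more than 15 mm (distance of jar from where it was at the start of the episode above 0.015 m).
It fails at once if the bottle is moved by more than 15 mm (distance of bottle from where it was at the start of the episode above 0.015 m).
It fails at once if the dish is moved by more than 15 mm (distance of dish from where it was at the start of the episode above 0.015 m).
It also fails if it takes over 61 s, if anything falls off the work surface, if the arm or the gripper's body presses on something with over 40 N, if the wrist force passes 120 N, or if a joint passes its speed limit or range.

ROBOT

A 6-joint arm with a two-finger parallel gripper is mounted at the origin on a cart in front of the work surface, level with it; the furniture and walls round the work are solid. World frame = base frame: x ahead of the robot, y to its left, z up, the work surface at z = 0. Lengths are in mm, angles in rad, forces in N, time in s.
With the tool pointing down it reaches from about 350 to 775 mm from the base axis. Payload 7.3 kg.
Tool frame: the origin (TCP) lies between the finger pads, 19 mm behind the fingertips; this is the grasp point; z points along the fingers, y is the line along which they close (so a half turn about z gives the same grasp; the last joint's range is limited). The gripper opens to 92 mm and grips with 3 to 60 N. Pads are 19 mm wide; open, the fingers measure 130 mm over their backs; the gripper's body (75 mm by 190 mm) begins 47 mm behind the grasp point.
Start: joints at [1.021, 0.342, 1.524, -0, 1.275, -0.146], TCP at [206.268, 482.801, 245.541] pointing down, gripper open.
Joint ranges: [-2.53, 2.53], [-0.77, 2.02], [0.04, 2.7], [-1, 4.14], [0.28, 2.66], [-3.11, 3.11]. Speed limits (rad/s): [2.57, 2.57, 3.14, 3.14, 3.14, 3.14].

INTERFACE

Orientations are given as [roll, pitch, yaw] about the fixed x, y, z axes, in that order (R = Rz(yaw) Ry(pitch) Rx(roll)).
In Python, from plant import bot, vision gives the robot as it stands. The module is installed in compiled form; this text tells all that it offers.
- The arm moves only by the shell command python3 -m crank 'ROWS'. ROWS is a JSON list of rows, 1 to 5 of them, each of 5 numbers: the finger opening in mm, then dx, dy, dz in mm, then a turn about the tool's z in rad; each row is the pose to reach, as a shift and turn from the pose commanded when the command began, along the tool's axes at that moment; what a row does not reach only later rows make up. A row lasts 1/8 s, in which the tool goes at most 62.5 mm and 0.188 rad, less where a joint would pass 70% of its speed; a pose out of reach is approached as far as the arm can. The fingers move at their own pace and stop on an object; the grip force is fixed at half the most. Time passes only in rows, so rows that do not move let the fingers close. It prints the time, the measured TCP pose, the force, the opening and the grip force at its end.
- bot.get_obs(): the state, without advancing time (a new reading comes with each control period).
- vision.capture(name): name is "side" or "top"; returns a dict with "color" (420x560x3 uint8, red, green, blue), "K" (3x3 intrinsics, pixels), "k1" (the pictures are not rectified: a ray, as slopes to the right and down, at radius r is drawn at 1 + k1 r^2 times it, then the intrinsics apply), "R" (3x3) and "t" (3): a world point X has camera coordinates R X + t. Camera axes: x right, y down, z forward; pixel columns grow to the right and rows downward; lengths in mm; the calibration is good to about 2 mm. A picture is of the moment at which its call begins. There is no depth.
- bot.close_job(): hands the job in; it is judged then, once.
The state is a dict: "time": time; "joint_positions": joint angles; "dq": joint speeds; "tau": joint torques, N m; "tool_pos": TCP position; "tcp_rot": TCP orientation; "contact_force": force on the tool from outside, world axes, zero at the start; "moment": the same for the moment, N m; "grip_width": finger opening in mm; "finger_force": force on a finger pad.
Only numpy, scipy, OpenCV 4.12 (cv2) and the standard library are available. Lean on these libraries where they do the work, as an engineer would, in place of code of your own. Each camera call takes 0.05 s, during which the arm holds its last target. There are 200 camera calls.

## Working session

There is one attempt and no reset: what is moved stays moved. The work goes in short steps, Python scripts to look and compute and a shell command to move; the robot and the scene stay as the last step left them, time stands still between calls to the robot, and variables do not carry over. Pictures are saved under pics/ and viewed, at most 10 in all, crops included, and the job is handed in when it is done.

```bash
mkdir -p pics; python3 - <<'E'
from plant import bot, vision
import cv2
o=bot.get_obs(); print(o)
for n in("top","side"):
    c=vision.capture(n); cv2.imwrite(f"pics/{n}0.png",c["color"][...,::-1]); print(n,c["K"],c["k1"],c["R"],c["t"])
E
```

```text
{'time': 0.0, 'joint_positions': array([ 1.02101860e+00,  3.42762178e-01,  1.52506818e+00, -1.06246115e-05,
        1.27541537e+00, -1.45978003e-01]), 'dq': array([ 9.76162129e-04,  1.26739369e-05, -1.39259461e-03, -1.78344322e-03,
       -6.05403456e-04,  1.96756566e-03]), 'tau': array([-1.97979352e-03, -4.31248212e+01, -2.44217813e+01,  7.16175302e-02,
        5.61544276e-02, -1.45455815e-04]), 'tool_pos': array([206.0376585 , 482.43855677, 244.80662427]), 'tcp_rot': array([-3.13995569e+00, -2.30404579e-04,  2.73779584e+00]), 'contact_force': array([-0.58774576, -0.18425586,  0.23054399]), 'moment': array([-0.00059745, -0.00044661,  0.02623159]), 'finger_force': 0.0, 'grip_width': 91.67062755294185}
top [[440.85791313   0.         285.84186663]
 [  0.         440.85791313 211.09268905]
 [  0.           0.           1.        ]] 0.046830894374413005 [[-0.01609781 -0.99956851 -0.02456948]
 [-0.98476622  0.02010483 -0.17271735]
 [ 0.17313679  0.02141483 -0.98466495]] [  9.48202971 548.98488012 835.06673864]
side [[463.62487241   0.         278.97821681]
 [  0.         463.62487241 209.20943309]
 [  0.           0.           1.        ]] -0.11327747160848853 [[ 9.99297870e-01  3.74636970e-02 -4.87730515e-04]
 [ 1.67796332e-02 -4.59139331e-01 -8.88205786e-01]
 [-3.34994087e-02  8.87573967e-01 -4.59445583e-01]] [-559.73419551   49.72580394 1075.48327623]
```

View pics/top0.png

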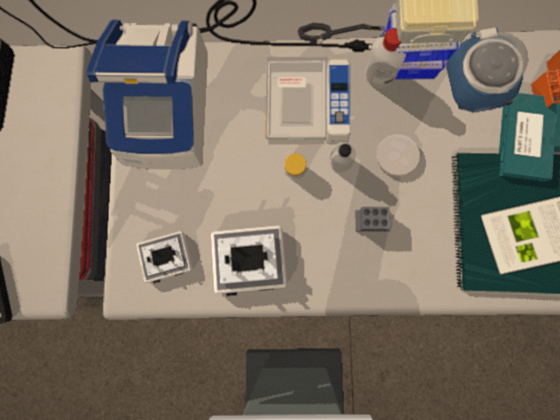

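View pics/side0.png

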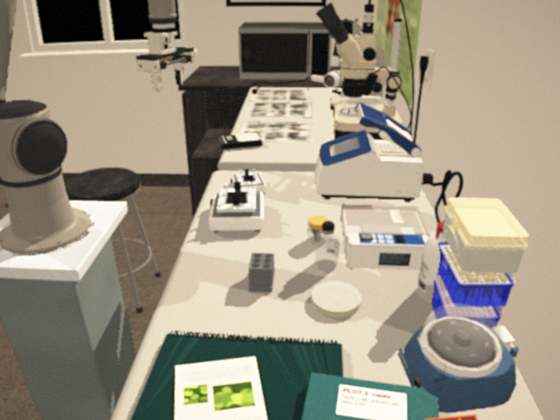

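Top picture: block near (373,219), the larger mixer near (248,260) (the small one at (163,257) is the decoy), jar (296,164), bottle (343,153), dish (398,155). Next I zoom in on the block and mixer.

```bash
cat > h.py <<'E'
import numpy as np, cv2
from plant import bot, vision
def ray(c,uv):
    uv=np.asarray(uv,float).reshape(-1,2); K=c["K"]; d=(uv-K[:2,2])/K[0,0]; s=d.copy()
    for _ in range(20): s=d/(1+c["k1"]*(s**2).sum(1,keepdims=True))
    v=np.c_[s,np.ones(len(s))]@c["R"]; return -c["R"].T@c["t"], v
def onz(c,uv,z):
    o,v=ray(c,uv); return o+v*((z-o[2])/v[:,2])[:,None]
def proj(c,X):
    p=np.atleast_2d(X)@c["R"].T+c["t"]; s=p[:,:2]/p[:,2:]
    return s*(1+c["k1"]*(s**2).sum(1,keepdims=True))*c["K"][0,0]+c["K"][:2,2]
E
python3 - <<'E'
from h import *
import numpy as np
c=vision.capture("top"); s=vision.capture("side"); np.save("top.npy",c["color"]);
A=c["color"]
z=lambda I,r0,r1,c0,c1,f:cv2.resize(I[r0:r1,c0:c1,::-1],None,fx=f,fy=f,interpolation=cv2.INTER_CUBIC)
a=z(A,220,300,205,295,4); b=z(A,195,245,345,400,4); d=z(s["color"],180,240,200,275,4);e=z(s["color"],245,300,240,285,4)
W=np.zeros((600,800,3),np.uint8)
for im,(y,x) in((a,(0,0)),(b,(0,380)),(d,(330,0)),(e,(330,400))): W[y:y+im.shape[0],x:x+im.shape[1]]=im
cv2.imwrite("pics/zoom.png",W)
hsv=cv2.cvtColor(A,cv2.COLOR_RGB2HSV)
print(A[219,355:395:2].tolist()); print(A[200:240:2,373].tolist())
print(onz(c,[(373,216),(248,260)],48))
E
```

```text
[[136, 125, 112], [106, 100, 96], [102, 97, 93], [96, 91, 86], [103, 99, 95], [88, 83, 79], [78, 73, 70], [91, 84, 82], [106, 100, 97], [95, 88, 85], [80, 75, 72], [85, 80, 78], [104, 99, 95], [101, 95, 92], [86, 80, 78], [85, 80, 78], [111, 105, 100], [111, 104, 98], [112, 101, 90], [129, 117, 101]]
[[163, 149, 131], [169, 153, 133], [168, 153, 134], [146, 133, 119], [100, 94, 92], [68, 64, 61], [72, 68, 65], [83, 78, 75], [104, 99, 94], [101, 96, 93], [80, 74, 72], [70, 66, 64], [80, 76, 73], [105, 98, 94], [91, 88, 83], [60, 57, 56], [111, 100, 89], [114, 102, 90], [112, 102, 91], [110, 101, 90]]
[[ 535.62495159 -173.42735929   48.        ]
 [ 452.92499823   75.46812455   48.        ]]
```

View pics/zoom.png

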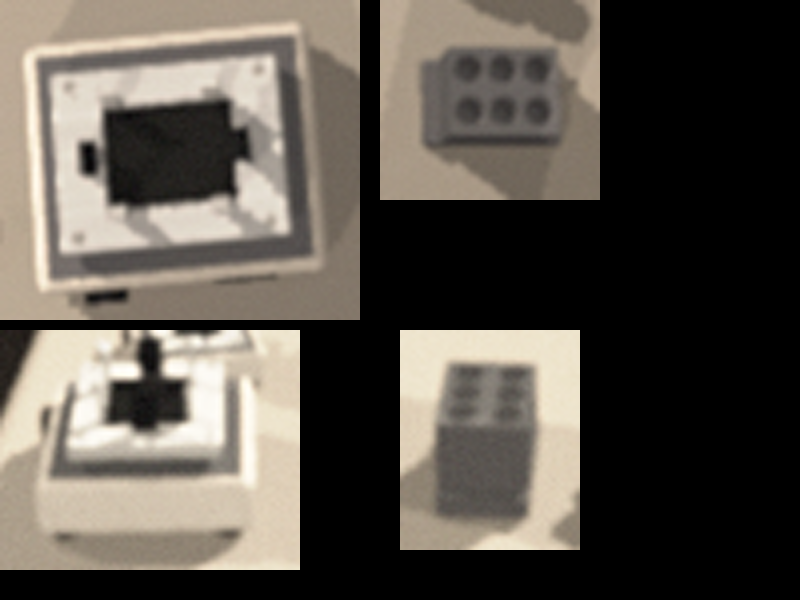

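```bash
python3 - <<'E'
from h import *
np.set_printoptions(precision=1,suppress=True)
c=vision.capture("top"); s=vision.capture("side"); A=c["color"]
q=lambda P,x0,y0,u0,v0:(np.array(P,float)-[x0,y0]+.5)/4-.5+[u0,v0]
print("cam",ray(c,[(0,0)])[0],ray(s,[(0,0)])[0])
t=q([(469,68),(502,68),(537,68),(468,110),(502,110),(537,110)],380,0,345,195)
w=onz(c,t,48); print("wells top",w.mean(0),"dy,dx",w)
f=q([(447,48),(557,48),(560,137),(445,137)],380,0,345,195); w=onz(c,f,48); print("face",w,w.mean(0))
t=q([(470,373),(514,373),(466,392),(512,392),(463,412),(509,412)],400,330,240,245); w=onz(s,t,48); print("wells side",w.mean(0),w)
H=q([(28,48),(298,28),(322,262),(42,288)],0,0,205,220); w=onz(c,H,38); print("house",w,w.mean(0))
e=np.roll(w,-1,0)-w; print(np.hypot(e[:,0],e[:,1]),np.arctan2(e[:,1],e[:,0]))
P=q([(50,76),(275,56),(292,232),(62,254)],0,0,205,220)
for z in(42,48,54):
    w=onz(c,P,z); e=np.roll(w,-1,0)-w; print("plate",z,w.mean(0),np.hypot(e[:,0],e[:,1]),np.arctan2(e[:,1],e[:,0]))
m=np.zeros(A.shape[:2],np.uint8); m[238:280,220:272]=(A[238:280,220:272].max(2)<70)*255
m=cv2.morphologyEx(m,cv2.MORPH_OPEN,np.ones((9,9)))
r=cv2.minAreaRect(cv2.findNonZero(m)); b=cv2.boxPoints(r); print(r)
for z in(46,53,60):
    w=onz(c,b,z); e=np.roll(w,-1,0)-w; print("pad",z,w.mean(0),np.hypot(e[:,0],e[:,1]),np.arctan2(e[:,1],e[:,0]))
for n,uv,z in(("jar",(296,164),52),("bottle",(344,150),98),("dish",(398,155),15)): print(n,onz(c,[uv],z))
E
```

```text
cam [396.2 -19.4 917.3] [ 594.5 -910.8  538. ]
wells top [ 533.8 -177.8   48. ] dy,dx [[ 544.7 -161.8   48. ]
 [ 544.3 -178.1   48. ]
 [ 544.  -195.3   48. ]
 [ 523.6 -160.3   48. ]
 [ 523.3 -177.    48. ]
 [ 522.9 -194.1   48. ]]
face [[ 555.  -151.4   48. ]
 [ 553.9 -205.7   48. ]
 [ 509.3 -204.6   48. ]
 [ 510.3 -148.3   48. ]] [ 532.1 -177.5   48. ]
wells side [ 534.2 -175.8   48. ] [[ 523.9 -159.6   48. ]
 [ 545.1 -158.8   48. ]
 [ 523.3 -176.2   48. ]
 [ 545.1 -175.3   48. ]
 [ 523.3 -193.    48. ]
 [ 544.7 -192.2   48. ]]
house [[511.9 149.9  38. ]
 [519.3  13.7  38. ]
 [403.1   3.5  38. ]
 [393.  141.2  38. ]] [456.8  77.1  38. ]
[136.4 116.6 138.2 119.2] [-1.5 -3.1  1.6  0.1]
plate 42 [457.2  78.   42. ] [112.9  87.4 113.4  88.1] [-1.5 -3.1  1.6  0.1]
plate 48 [456.8  77.3  48. ] [112.2  86.8 112.6  87.5] [-1.5 -3.1  1.6  0.1]
plate 54 [456.4  76.7  54. ] [111.4  86.2 111.8  86.9] [-1.5 -3.1  1.6  0.1]
((247.5, 258.0), (24.0, 31.0), 90.0)
pad 46 [457.1  76.7  46. ] [61.6 47.1 61.  47.2] [-1.6  3.1  1.6  0. ]
pad 53 [456.6  75.9  53. ] [61.1 46.7 60.5 46.8] [-1.6  3.1  1.6  0. ]
pad 60 [456.1  75.1  60. ] [60.6 46.4 60.  46.4] [-1.6  3.1  1.6  0. ]
jar [[644.9 -22.8  52. ]]
bottle [[ 657.3 -115.5   98. ]]
dish [[ 669.9 -237.8   15. ]]
```

```bash
cat >> h.py <<'E'
def go(x,y,z,yaw):
    o=bot.get_obs(); p=o["tool_pos"]; a=o["tcp_rot"][2]; d=np.array([x,y,z])-p
    w=(a-yaw+np.pi/2)%np.pi-np.pi/2
    print("t",o["time"],"p",p.round(1),o["tcp_rot"].round(4),"F",o["contact_force"].round(1),"w",round(o["grip_width"],1),round(o["finger_force"],1))
    print("shift",np.round([d[0]*np.cos(a)+d[1]*np.sin(a),d[0]*np.sin(a)-d[1]*np.cos(a),-d[2],w],3))
E
R='[92,-560.3,-477.8,45,1.167]'
python3 -m crank '[[92,-560.3,-477.8,45,1.167],[92,-560.3,-477.8,45,1.167],[92,-560.3,-477.8,45,1.167],[92,-560.3,-477.8,45,1.167],[92,-560.3,-477.8,45,1.167]]'
python3 -c "from h import *;go(533.5,-177,200,np.pi/2)"
```

```text
time: 0.92
tool_pos: [345.6, 201.7, 226.6]
tcp_rot: [3.141, -0.0, 1.794]
contact_force: [0.5, 0.5, -0.2]
grip_width: 91.8
finger_force: 0.0
t 0.925 p [345.6 201.7 226.6] [ 3.1405e+00 -2.0000e-04  1.7945e+00] F [ 0.5  0.5 -0.2] w 91.8 0.0
shift [-4.10934e+02  9.92090e+01  2.65990e+01  2.24000e-01]
```

```bash
python3 -m crank '[[92,-410.9,99.2,26.6,0.224],[92,-410.9,99.2,26.6,0.224],[92,-410.9,99.2,26.6,0.224],[92,-410.9,99.2,26.6,0.224],[92,-410.9,99.2,26.6,0.224]]'
python3 -c "from h import *;go(533.5,-177,33,np.pi/2)"
```

```text
time: 1.55
tool_pos: [485.9, -77.2, 206.8]
tcp_rot: [3.141, -0.0, 1.576]
contact_force: [0.7, -0.4, 0.0]
grip_width: 91.9
finger_force: 0.0
t 1.55 p [485.9 -77.2 206.8] [ 3.1409e+00 -2.0000e-04  1.5758e+00] F [ 0.7 -0.4  0. ] w 91.9 0.0
shift [-1.00007e+02  4.70700e+01  1.73843e+02  5.00000e-03]
```

```bash
python3 -m crank '[[92,-100,47.1,100,0.005],[92,-100,47.1,100,0.005],[92,-100,47.1,100,0.005],[92,-100,47.1,100,0.005]]'
python3 - <<'E'
from h import *
go(533.5,-177,33,np.pi/2)
c=vision.capture("top"); s=vision.capture("side")
z=lambda I,r0,r1,c0,c1,f:cv2.resize(I[r0:r1,c0:c1,::-1],None,fx=f,fy=f,interpolation=cv2.INTER_CUBIC)
W=np.zeros((600,800,3),np.uint8)
W[:400,:400]=z(c["color"],170,270,325,425,4); W[:520,420:800]=z(s["color"],180,310,215,310,4)
cv2.imwrite("pics/pre.png",W)
E
```

```text
time: 2.05
tool_pos: [532.3, -175.6, 105.2]
tcp_rot: [-3.139, -0.001, 1.569]
contact_force: [0.2, 0.5, -0.5]
grip_width: 91.8
finger_force: 0.0
t 2.05 p [ 532.3 -175.6  105.2] [-3.1388e+00 -1.4000e-03  1.5695e+00] F [ 0.2  0.5 -0.5] w 91.8 0.0
shift [-1.4350e+00  1.2210e+00  7.2174e+01 -1.0000e-03]
```

View pics/pre.png

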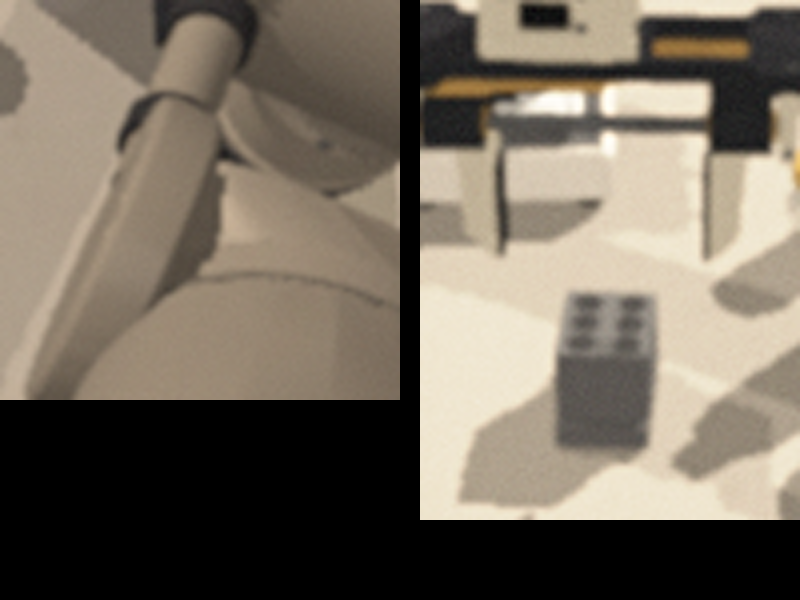

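The side crop shows the open fingers at columns 500 and 708 (middle 604), straddling the block, whose middle is at about 607. The arm hides the block in the top view. I descend and grip.

```bash
python3 -m crank '[[92,-1.4,1.2,40,0],[92,-1.4,1.2,72,0],[92,-1.4,1.2,72,0],[92,-1.4,1.2,72,0],[92,-1.4,1.2,72,0]]'
python3 -c "from h import *;go(533.5,-177,33,np.pi/2)"
```

```text
time: 2.78
tool_pos: [535.1, -176.4, 36.8]
tcp_rot: [3.139, 0.001, 1.572]
contact_force: [-0.4, 0.6, -0.7]
grip_width: 91.7
finger_force: 0.0
t 2.775 p [ 535.1 -176.4   36.8] [3.1386e+00 1.4000e-03 1.5717e+00] F [-0.4  0.6 -0.7] w 91.7 0.0
shift [-5.620e-01 -1.632e+00  3.758e+00  1.000e-03]
```

```bash
python3 -m crank '[[30,0,0,0,0],[30,0,0,0,0],[30,0,0,0,0],[30,0,0,0,0],[30,0,0,0,0]]'
python3 -m crank '[[30,0,0,0,0],[30,0,0,0,0],[30,0,0,0,0],[30,0,0,0,0],[30,0,0,0,0]]'
python3 -c "from h import *;go(533.5,-177,33,np.pi/2)"
```

```text
time: 3.4
tool_pos: [534.1, -176.3, 34.7]
tcp_rot: [-3.141, -0.0, 1.571]
contact_force: [0.8, 0.1, 0.5]
grip_width: 46.2
finger_force: 0.0
time: 4.03
tool_pos: [534.0, -176.3, 34.7]
tcp_rot: [-3.141, -0.0, 1.571]
contact_force: [-0.6, 0.1, -1.2]
grip_width: 43.8
finger_force: 29.9
t 4.025 p [ 534.  -176.3   34.7] [-3.1415e+00 -1.0000e-04  1.5713e+00] F [-0.6  0.1 -1.2] w 43.8 29.9
shift [-0.736 -0.519  1.732  0.   ]
```

```bash
python3 -m crank '[[30,0,0,-30,0],[30,0,0,-80,0],[30,0,0,-120,0],[30,0,0,-120,0],[30,0,0,-120,0]]'
python3 -c "from h import *;go(456.7,77,155,np.pi/2+.07)"
```

```text
time: 4.65
tool_pos: [533.5, -175.9, 153.8]
tcp_rot: [-3.14, -0.001, 1.571]
contact_force: [-1.1, -0.6, -1.9]
grip_width: 43.7
finger_force: 29.9
t 4.65 p [ 533.5 -175.9  153.8] [-3.1402e+00 -8.0000e-04  1.5713e+00] F [-1.1 -0.6 -1.9] w 43.7 29.9
shift [ 2.5298e+02 -7.6656e+01 -1.1600e+00 -6.9000e-02]
```

```bash
python3 -m crank '[[30,60,-18,0,-0.01],[30,120,-36,0,-0.04],[30,180,-55,0,-0.07],[30,235,-72,0,-0.07],[30,253,-76.7,0,-0.07]]'
python3 -m crank '[[30,0,0,0,0],[30,0,0,0,0],[30,0,0,0,0]]'
python3 - <<'E'
from h import *
go(456.7,77,155,np.pi/2+.07)
c=vision.capture("top"); s=vision.capture("side")
z=lambda I,r0,r1,c0,c1,f:cv2.resize(I[r0:r1,c0:c1,::-1],None,fx=f,fy=f,interpolation=cv2.INTER_CUBIC)
W=np.zeros((600,800,3),np.uint8)
W[:400,:400]=z(c["color"],210,310,195,295,4); W[:600,400:800]=z(s["color"],110,260,190,290,4)
cv2.imwrite("pics/over.png",W)
E
```

```text
time: 5.28
tool_pos: [454.6, 79.4, 153.1]
tcp_rot: [-3.137, -0.001, 1.644]
contact_force: [0.3, -0.8, -2.3]
grip_width: 43.9
finger_force: 29.9
time: 5.65
tool_pos: [457.4, 75.8, 154.4]
tcp_rot: [-3.141, -0.0, 1.64]
contact_force: [0.4, -0.5, -1.2]
grip_width: 43.9
finger_force: 29.9
t 5.65 p [457.4  75.8 154.4] [-3.1408 -0.      1.6399] F [ 0.4 -0.5 -1.2] w 43.9 29.9
shift [ 1.257e+00 -6.210e-01 -6.380e-01 -1.000e-03]
```

View pics/over.png

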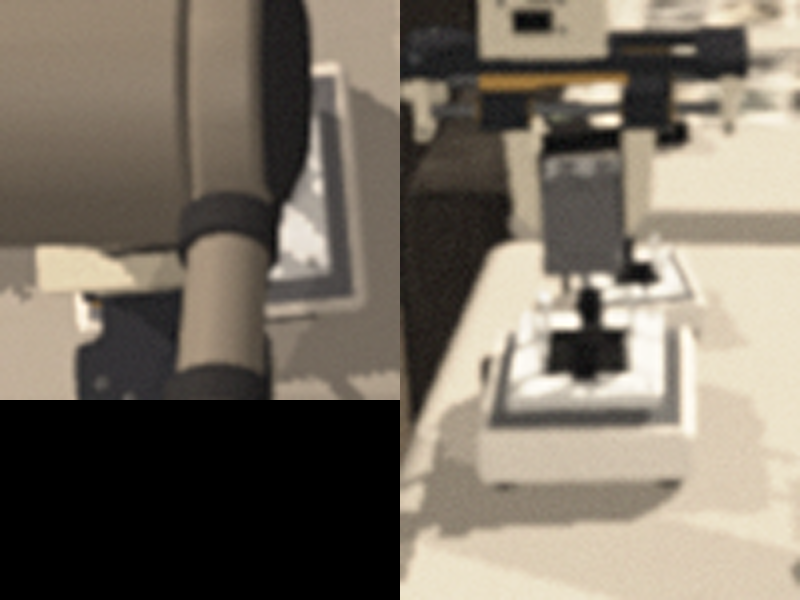

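```bash
python3 - <<'E'
from h import *
np.set_printoptions(precision=1,suppress=True)
s=vision.capture("side"); c=vision.capture("top")
Z=lambda P:(np.array(P)-[190,110]+.5)*4-.5+[400,0]
def pose(x,y,a,L):
    L=np.array(L,float); r=np.array([[np.cos(a),-np.sin(a)],[np.sin(a),np.cos(a)]]); L[:,:2]=L[:,:2]@r.T+[x,y]; return L
print("flange",Z(proj(s,pose(457.4,75.8,.069,[(-22,-35,119.7),(22,-35,119.7)]))))
print("bodytop",Z(proj(s,pose(457.4,75.8,.069,[(-22,-27,167.7),(22,-27,167.7)]))))
print("house",Z(proj(s,pose(456.7,77,.07,[(-62,-72,38),(62,-72,38),(-62,-72,2),(62,-72,2),(-62,72,38),(62,72,38)]))))
for zz in(46,60): print("pad",zz,Z(proj(s,pose(456.7,77,.07,[(-22,-30,zz),(22,-30,zz),(-22,30,zz),(22,30,zz)]))))
I=s["color"].astype(int)
# side edges by gradient: housing front wall row, block rows
g=cv2.GaussianBlur(s["color"],(1,1),0).sum(2).astype(int)
for v in (166,170,174): print("blk",v,(g[v,219:252]//3).tolist())
for v in (222,226): print("hs",v,(g[v,200:272]//3).tolist())
E
```

```text
flange [[542.7 278.6]
 [620.9 277.5]]
bodytop [[539.2 193.5]
 [618.6 192.4]]
house [[474.1 437.8]
 [693.5 434.4]
 [478.6 492.8]
 [694.5 489.4]
 [497.5 329.2]
 [693.  326.3]]
pad 46 [[549.1 390.3]
 [624.5 389.1]
 [555.7 345.6]
 [627.6 344.5]]
pad 60 [[547.8 368.8]
 [623.7 367.6]
 [554.6 324.9]
 [626.9 323.8]]
blk 166 [143, 139, 146, 155, 157, 149, 119, 88, 81, 82, 80, 79, 85, 79, 84, 80, 85, 84, 82, 82, 80, 83, 87, 81, 84, 73, 77, 125, 155, 155, 148, 142, 140]
blk 170 [161, 176, 179, 180, 183, 176, 146, 101, 81, 80, 78, 79, 82, 86, 81, 81, 82, 85, 79, 82, 86, 87, 82, 82, 81, 83, 73, 59, 62, 101, 143, 163, 168]
blk 174 [221, 222, 222, 222, 222, 211, 170, 118, 87, 86, 83, 82, 83, 83, 81, 82, 81, 81, 83, 82, 82, 79, 83, 83, 88, 93, 83, 58, 70, 147, 206, 230, 226]
hs 222 [135, 147, 148, 155, 152, 155, 155, 153, 157, 168, 178, 187, 189, 192, 191, 191, 189, 189, 189, 191, 192, 190, 193, 190, 191, 193, 189, 188, 189, 189, 191, 193, 189, 192, 189, 191, 190, 191, 192, 190, 188, 189, 195, 192, 194, 191, 193, 191, 193, 192, 195, 191, 193, 194, 191, 191, 192, 193, 191, 192, 192, 192, 198, 203, 202, 198, 200, 203, 203, 200, 202, 204]
hs 226 [127, 130, 131, 126, 127, 131, 136, 137, 144, 161, 178, 185, 186, 186, 188, 187, 189, 188, 192, 188, 190, 190, 189, 192, 190, 190, 190, 189, 193, 187, 191, 186, 188, 189, 190, 192, 193, 187, 190, 190, 192, 191, 187, 191, 195, 191, 192, 193, 191, 189, 192, 192, 190, 193, 193, 192, 194, 195, 192, 195, 193, 193, 195, 197, 203, 204, 202, 202, 204, 203, 201, 201]
```

```bash
python3 - <<'E'
from h import *
s=vision.capture("side"); g=s["color"].mean(2).astype(int)
for u in(229,241): print("blk v160..",g[160:186,u].tolist())
for u in(222,236,250): print("mix v205..",g[205:236,u].tolist())
E
```

```text
blk v160.. [82, 84, 88, 83, 81, 84, 84, 81, 88, 87, 85, 82, 85, 81, 85, 81, 83, 87, 134, 183, 203, 208, 212, 202, 174, 155]
blk v160.. [82, 85, 85, 82, 83, 83, 81, 82, 83, 84, 84, 81, 79, 81, 81, 84, 84, 94, 154, 221, 241, 231, 215, 225, 210, 165]
mix v205.. [236, 244, 244, 232, 202, 176, 160, 133, 95, 75, 77, 104, 148, 182, 193, 192, 192, 191, 190, 189, 194, 190, 187, 186, 183, 162, 135, 126, 126, 127, 126]
mix v205.. [113, 165, 204, 215, 193, 174, 156, 110, 85, 75, 80, 110, 153, 185, 197, 193, 191, 191, 189, 190, 192, 187, 192, 188, 180, 157, 133, 125, 131, 121, 127]
mix v205.. [246, 245, 239, 218, 189, 171, 150, 105, 78, 75, 91, 146, 190, 206, 200, 194, 194, 194, 192, 194, 191, 192, 191, 187, 177, 153, 132, 131, 129, 128, 130]
```

```bash
python3 -c "from h import *;go(456.4,77.8,125,np.pi/2+.07)"; python3 -m crank '[[30,2,0.9,10,0],[30,2,0.9,20,0],[30,2,0.9,29,0],[30,2,0.9,29,0],[30,2,0.9,29,0]]'
python3 -c "from h import *;go(456.4,77.8,125,np.pi/2+.07)"
```

```text
t 5.9 p [457.4  76.2 154.8] [-3.1415e+00 -1.0000e-04  1.6404e+00] F [-0.4  0.  -0.6] w 43.9 29.9
shift [ 1.626 -0.846 29.779 -0.   ]
time: 6.52
tool_pos: [458.1, 78.8, 125.9]
tcp_rot: [3.141, -0.0, 1.641]
contact_force: [0.1, -0.4, -1.9]
grip_width: 43.9
finger_force: 29.9
t 6.525 p [458.1  78.8 125.9] [ 3.1415e+00 -1.0000e-04  1.6413e+00] F [ 0.1 -0.4 -1.9] w 43.9 29.9
shift [-8.460e-01 -1.791e+00  8.600e-01  1.000e-03]
```

```bash
python3 -m crank '[[30,-0.8,-1.8,0,0],[30,-0.8,-1.8,2,0],[30,-0.8,-1.8,4,0],[30,-0.8,-1.8,6,0],[30,-0.8,-1.8,6,0]]'
python3 -c "from h import *;go(456.4,77.8,120,np.pi/2+.07)"
python3 -m crank '[[30,0,0,1,0],[30,0,0,2,0],[30,0,0,3,0],[30,0,0,4,0],[30,0,0,4,0]]'
```

```text
time: 7.15
tool_pos: [456.2, 77.8, 119.6]
tcp_rot: [-3.141, -0.0, 1.641]
contact_force: [0.1, 0.4, -1.0]
grip_width: 44.0
finger_force: 29.9
t 7.15 p [456.2  77.8 119.6] [-3.1412e+00 -1.0000e-04  1.6413e+00] F [ 0.1  0.4 -1. ] w 44.0 29.9
shift [-0.039  0.236 -0.372  0.001]
time: 7.78
tool_pos: [456.2, 77.8, 115.8]
tcp_rot: [-3.141, -0.0, 1.641]
contact_force: [-0.0, 0.4, -2.3]
grip_width: 44.4
finger_force: 29.9
```

```bash
python3 -m crank '[[30,0,0,1,0],[30,0,0,2,0],[30,0,0,3,0],[30,0,0,3,0]]'
```

```text
time: 8.28
tool_pos: [456.2, 77.8, 112.7]
tcp_rot: [-3.141, -0.0, 1.641]
contact_force: [0.9, -0.8, -1.9]
grip_width: 43.6
finger_force: 29.9
```

```bash
python3 -m crank '[[30,0,0,1,0],[30,0,0,2,0],[30,0,0,2,0]]'
```

```text
time: 8.65
tool_pos: [456.4, 77.9, 110.9]
tcp_rot: [3.141, -0.0, 1.641]
contact_force: [0.3, 1.0, -1.3]
grip_width: 44.2
finger_force: 29.9
```

```bash
python3 -m crank '[[30,0,0,1,0],[30,0,0,2,0],[30,0,0,2,0]]'
```

```text
time: 9.02
tool_pos: [456.4, 78.0, 108.9]
tcp_rot: [3.141, -0.0, 1.641]
contact_force: [0.9, 2.3, 0.5]
grip_width: 43.7
finger_force: 29.9
```

```bash
python3 -m crank '[[30,0,0,1,0],[30,0,0,1,0],[30,0,0,1,0]]'; python3 - <<'E'
from h import *
o=bot.get_obs();print(o["contact_force"].round(2),o["moment"].round(3))
s=vision.capture("side")
W=np.zeros((600,800,3),np.uint8)
W[:600,:560]=cv2.resize(s["color"][150:250,190:283,::-1],(560,600),interpolation=cv2.INTER_CUBIC)
cv2.imwrite("pics/hook.png",W)
for _ in range(4): vision.capture("side"); o=bot.get_obs(); print(o["contact_force"].round(2),o["moment"].round(3))
E
```

```text
time: 9.4
tool_pos: [456.5, 77.8, 108.0]
tcp_rot: [3.141, -0.0, 1.641]
contact_force: [0.5, 2.6, 1.9]
grip_width: 43.8
finger_force: 29.9
[0.46 2.59 1.89] [ 0.203 -0.012  0.057]
[1.12 3.39 2.17] [ 0.264 -0.075  0.021]
[-0.2   2.32  1.77] [ 0.283 -0.036  0.004]
[-0.19  1.98  3.06] [ 0.268 -0.083 -0.032]
[0.87 1.55 2.13] [ 0.238 -0.091 -0.029]
```

View pics/hook.png

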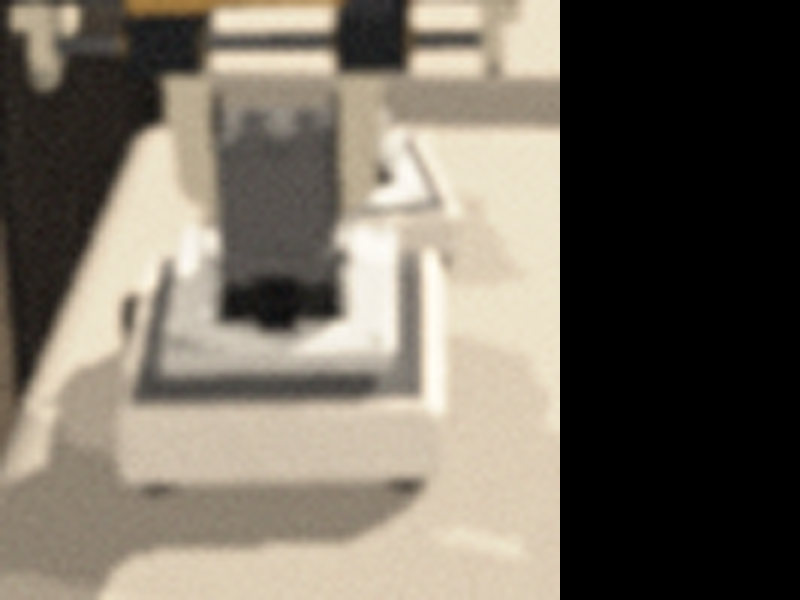

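The crop shows the block between the guides with its x centre matching the pad (block 220–340, pad 222–340). The force reading of +y says the −y hook touches first, so I shift 1 mm toward +y.

```bash
python3 -m crank '[[30,0.5,0,0,0],[30,1,0,0,0],[30,1,0,0,0],[30,1,0,0,0]]'; python3 - <<'E'
from h import *
for _ in range(4): vision.capture("side"); o=bot.get_obs(); print(o["contact_force"].round(2),o["moment"].round(3),o["tool_pos"].round(1))
E
```

```text
time: 10.15
tool_pos: [456.3, 78.7, 107.9]
tcp_rot: [3.141, 0.0, 1.641]
contact_force: [1.7, 0.2, 2.6]
grip_width: 44.1
finger_force: 29.9
[1.12 0.66 2.52] [-0.126 -0.16   0.045] [456.3  78.7 107.8]
[0.18 0.1  2.07] [-0.121 -0.169  0.038] [456.3  78.8 107.8]
[1.36 0.39 2.38] [-0.116 -0.194 -0.009] [456.3  78.7 107.8]
[1.18 0.6  2.7 ] [-0.099 -0.217  0.001] [456.3  78.8 107.9]
```

```bash
python3 -m crank '[[30,0,0,0.7,0],[30,0,0,0.7,0],[30,0,0,0.7,0]]'; python3 -m crank '[[30,0,0,0.7,0],[30,0,0,0.7,0],[30,0,0,0.7,0]]'; python3 -c "from h import *;o=bot.get_obs(); print(o['moment'])"
```

```text
time: 10.72
tool_pos: [456.2, 78.9, 107.2]
tcp_rot: [3.141, -0.0, 1.641]
contact_force: [-0.3, 1.1, 4.6]
grip_width: 43.9
finger_force: 29.9
time: 11.1
tool_pos: [456.2, 78.8, 106.5]
tcp_rot: [3.141, -0.0, 1.641]
contact_force: [0.3, 0.3, 4.8]
grip_width: 43.8
finger_force: 29.9
[ 0.00742178 -0.01221476  0.02758781]
```

```bash
python3 -m crank '[[30,0,0,0.7,0],[30,0,0,0.7,0],[30,0,0,0.7,0]]'; python3 -m crank '[[30,0,0,0.7,0],[30,0,0,0.7,0],[30,0,0,0.7,0]]'
```

```text
time: 11.48
tool_pos: [456.3, 78.8, 106.1]
tcp_rot: [3.141, 0.0, 1.641]
contact_force: [-0.9, 0.5, 8.0]
grip_width: 43.7
finger_force: 29.9
time: 11.85
tool_pos: [456.3, 78.6, 105.3]
tcp_rot: [3.141, 0.0, 1.642]
contact_force: [0.4, 0.4, 7.2]
grip_width: 43.8
finger_force: 29.9
```

```bash
python3 -m crank '[[30,0,0,0.7,0],[30,0,0,0.7,0],[30,0,0,0.7,0]]'; python3 -m crank '[[30,0,0,0.7,0],[30,0,0,0.7,0],[30,0,0,0.7,0]]';  python3 -c "from h import *;o=bot.get_obs(); print(o['moment'])"
```

```text
time: 12.22
tool_pos: [455.9, 78.9, 104.0]
tcp_rot: [-3.141, -0.0, 1.641]
contact_force: [1.4, 1.0, -1.3]
grip_width: 44.0
finger_force: 29.8
time: 12.6
tool_pos: [455.9, 78.9, 103.4]
tcp_rot: [-3.141, -0.0, 1.641]
contact_force: [0.1, 0.3, -1.5]
grip_width: 44.0
finger_force: 29.8
[0.12650911 0.01722379 0.02782206]
```

```bash
python3 -m crank '[[30,0,0,0.7,0],[30,0,0,1.4,0],[30,0,0,1.4,0]]'; python3 -m crank '[[30,0,0,0.7,0],[30,0,0,1.4,0],[30,0,0,1.4,0]]'
```

```text
time: 12.98
tool_pos: [456.2, 78.8, 102.2]
tcp_rot: [3.142, -0.0, 1.641]
contact_force: [0.2, 2.1, 0.4]
grip_width: 43.9
finger_force: 29.8
time: 13.35
tool_pos: [456.3, 78.8, 100.8]
tcp_rot: [3.141, -0.0, 1.641]
contact_force: [0.9, 1.5, 0.6]
grip_width: 43.9
finger_force: 29.8
```

```bash
python3 -m crank '[[30,0,0,0.7,0],[30,0,0,1.4,0],[30,0,0,1.4,0]]'; python3 -m crank '[[30,0,0,0.7,0],[30,0,0,1.4,0],[30,0,0,1.4,0]]'
```

```text
time: 13.72
tool_pos: [456.3, 78.8, 99.4]
tcp_rot: [3.141, -0.0, 1.641]
contact_force: [0.5, 0.7, -0.3]
grip_width: 44.1
finger_force: 29.8
time: 14.1
tool_pos: [456.2, 78.8, 98.0]
tcp_rot: [3.142, -0.0, 1.641]
contact_force: [0.3, 1.8, 0.7]
grip_width: 43.6
finger_force: 29.8
```

```bash
python3 -m crank '[[30,0,0,0.7,0],[30,0,0,1.4,0],[30,0,0,1.4,0]]'; python3 -m crank '[[30,0,0,0.7,0],[30,0,0,0.7,0]]'
```

```text
time: 14.48
tool_pos: [456.2, 78.8, 96.5]
tcp_rot: [-3.142, -0.0, 1.641]
contact_force: [-0.3, 1.1, -0.1]
grip_width: 44.0
finger_force: 29.8
time: 14.72
tool_pos: [456.2, 78.8, 95.9]
tcp_rot: [-3.142, -0.0, 1.641]
contact_force: [0.3, 1.1, 0.2]
grip_width: 44.1
finger_force: 29.8
```

```bash
python3 -m crank '[[30,0,0,0.7,0],[30,0,0,0.7,0]]'; python3 -m crank '[[30,0,0,0.7,0],[30,0,0,0.7,0]]'
```

```text
time: 14.98
tool_pos: [456.2, 78.8, 95.2]
tcp_rot: [3.142, -0.0, 1.641]
contact_force: [0.2, 0.8, -0.5]
grip_width: 44.0
finger_force: 29.8
time: 15.22
tool_pos: [456.2, 78.8, 94.5]
tcp_rot: [3.142, -0.0, 1.641]
contact_force: [0.5, 1.3, -0.6]
grip_width: 43.8
finger_force: 29.8
```

```bash
python3 -m crank '[[30,0,0,0.7,0],[30,0,0,0.7,0]]'; python3 -m crank '[[30,0,0,0.7,0],[30,0,0,0.7,0]]'
```

```text
time: 15.48
tool_pos: [456.2, 78.8, 93.8]
tcp_rot: [3.142, -0.0, 1.641]
contact_force: [-0.2, 1.8, 0.2]
grip_width: 43.7
finger_force: 29.9
time: 15.72
tool_pos: [456.2, 78.8, 93.1]
tcp_rot: [3.142, -0.0, 1.641]
contact_force: [1.2, 0.7, 0.5]
grip_width: 44.0
finger_force: 29.9
```

```bash
python3 -m crank '[[30,0,0,0.7,0],[30,0,0,0.7,0]]'; python3 -m crank '[[30,0,0,0.7,0],[30,0,0,0.7,0]]'
```

```text
time: 15.98
tool_pos: [455.9, 78.7, 92.1]
tcp_rot: [-3.141, 0.0, 1.641]
contact_force: [0.2, -1.2, -2.1]
grip_width: 43.5
finger_force: 29.9
time: 16.23
tool_pos: [456.1, 78.8, 91.6]
tcp_rot: [-3.141, -0.0, 1.641]
contact_force: [-0.3, 0.5, -1.0]
grip_width: 43.8
finger_force: 29.9
```

```bash
python3 -m crank '[[30,0,0,0.7,0],[30,0,0,0.7,0]]'; python3 -c "from h import *;o=bot.get_obs(); print(o['moment'])"
```

```text
time: 16.48
tool_pos: [456.2, 78.8, 91.4]
tcp_rot: [3.141, 0.0, 1.641]
contact_force: [-2.0, -1.1, 4.7]
grip_width: 44.0
finger_force: 29.9
[-0.17165105  0.46505011  0.04866922]
```

```bash
python3 -m crank '[[30,0,0,0.4,0],[30,0,0,0.4,0]]'; python3 -m crank '[[30,0,0,-0.7,0],[30,0,0,-1.4,0],[30,0,0,-1.4,0]]'; python3 -m crank '[[30,0,0,-0.5,0],[30,0,0,-0.5,0]]';python3 -m crank '[[30,0,0,-0.4,0],[30,0,0,-0.4,0]]'
```

```text
time: 16.73
tool_pos: [456.2, 78.8, 91.4]
tcp_rot: [3.141, 0.0, 1.641]
contact_force: [-3.2, -0.7, 9.3]
grip_width: 44.1
finger_force: 29.9
time: 17.1
tool_pos: [456.2, 78.8, 91.9]
tcp_rot: [-3.142, -0.0, 1.641]
contact_force: [-0.2, 0.3, -0.9]
grip_width: 44.1
finger_force: 29.9
time: 17.35
tool_pos: [456.2, 78.8, 92.5]
tcp_rot: [-3.142, -0.0, 1.641]
contact_force: [0.4, 0.8, -2.5]
grip_width: 43.9
finger_force: 29.9
time: 17.6
tool_pos: [456.2, 78.8, 92.9]
tcp_rot: [3.142, -0.0, 1.641]
contact_force: [0.0, 0.2, -1.5]
grip_width: 44.0
finger_force: 29.9
```

```bash
python3 -m crank '[[30,0,0,-0.4,0],[30,0,0,-0.4,0]]'; python3 -m crank '[[30,0,0,-0.4,0],[30,0,0,-0.4,0]]';python3 -c "from h import *;o=bot.get_obs(); print(o['moment'],o['contact_force'])"
```

```text
time: 17.85
tool_pos: [456.2, 78.8, 93.0]
tcp_rot: [-3.141, -0.0, 1.641]
contact_force: [1.5, 0.3, -7.2]
grip_width: 44.1
finger_force: 29.9
time: 18.1
tool_pos: [456.1, 78.8, 93.1]
tcp_rot: [-3.141, -0.0, 1.641]
contact_force: [3.9, 0.2, -16.2]
grip_width: 44.3
finger_force: 29.9
[-0.00609385 -0.69463317  0.00298805] [  3.8516619    0.17028791 -16.15320148]
```

The pull test stops hard at 1.6 mm of play with no moment about the hook axis, so both hooks hold. I lower the block back and let go.

```bash
python3 -m crank '[[30,0,0,1,0],[30,0,0,1.8,0],[30,0,0,1.8,0],[30,0,0,1.8,0]]'; python3 -m crank '[[56,0,0,0,0],[56,0,0,0,0],[56,0,0,0,0],[56,0,0,0,0],[56,0,0,0,0]]'; python3 -c "from h import *;go(456.2,78.8,200,np.pi/2+.07)"
```

```text
time: 18.6
tool_pos: [456.3, 78.8, 92.2]
tcp_rot: [3.141, -0.0, 1.641]
contact_force: [-0.2, -0.1, -1.8]
grip_width: 43.9
finger_force: 29.9
time: 19.23
tool_pos: [456.2, 78.8, 91.9]
tcp_rot: [3.142, -0.0, 1.641]
contact_force: [-0.9, 0.8, -0.3]
grip_width: 55.7
finger_force: 0.0
t 19.225 p [456.2  78.8  91.9] [ 3.1415e+00 -1.0000e-04  1.6413e+00] F [-0.9  0.8 -0.3] w 55.7 0.0
shift [-1.90000e-02 -4.10000e-02 -1.08068e+02  0.00000e+00]
```

```bash
python3 -m crank '[[56,0,0,-20,0],[56,0,0,-60,0],[56,0,0,-110,0],[56,0,0,-110,0],[56,0,0,-110,0]]'; python3 -m crank '[[56,60,0,0,0],[56,120,0,0,0],[56,180,0,0,0],[56,240,0,0,0],[56,250,0,0,0]]'; python3 -m crank '[[56,60,0,0,0],[56,60,0,0,0],[56,60,0,0,0],[56,60,0,0,0]]'; python3 - <<'E'
from h import *
c=vision.capture("top"); s=vision.capture("side")
z=lambda I,r0,r1,c0,c1,f:cv2.resize(I[r0:r1,c0:c1,::-1],None,fx=f,fy=f,interpolation=cv2.INTER_CUBIC)
W=np.zeros((600,800,3),np.uint8)
W[:400,:400]=z(c["color"],210,310,195,295,4); W[:600,400:800]=z(s["color"],110,260,190,290,4)
cv2.imwrite("pics/end.png",W)
E
```

```text
time: 19.85
tool_pos: [455.7, 78.8, 201.4]
tcp_rot: [-3.141, -0.0, 1.641]
contact_force: [0.1, 1.0, -1.3]
grip_width: 56.3
finger_force: 0.0
time: 20.48
tool_pos: [437.0, 330.9, 199.8]
tcp_rot: [-3.138, 0.001, 1.646]
contact_force: [0.3, -1.0, -0.3]
grip_width: 55.9
finger_force: 0.0
time: 20.98
tool_pos: [434.6, 386.5, 201.5]
tcp_rot: [-3.141, 0.001, 1.64]
contact_force: [0.5, 0.3, 0.3]
grip_width: 56.0
finger_force: 0.0
```

View pics/end.png

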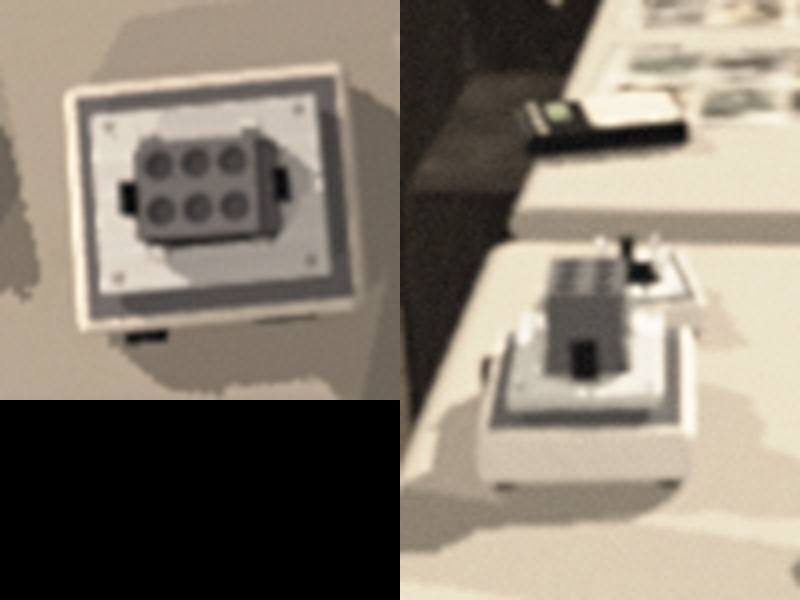

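The final picture shows the block sitting level and square on the deck, with its top wells around zoom (197,185). A hook stands at each end, at (129,198) and (282,183), and the gripper is clear.

```bash
python3 -c "from plant import bot;print(bot.close_job())"
```

```text
the job is handed in; nothing more can be done
None
```

The tube block is on the larger mixer's seat with both hooks clicked over its flange (a gentle pull up was held by both); I let go of it, moved the gripper clear and handed the job in, with no verdict returned.

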